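Level the casting board and set the mould on it

TASK

Get the casting board ready for a pour: turn its two foot knobs until the board is level, with the bubble of each of its two levels between its lines, and set the empty aluminium mould the right way up in the middle of the board, inside the ruled rectangle and square with it. Set the mould down gently, and leave everything else on the bench where it stands.

Things in the scene. Friction and masses are not known exactly. Their poses are not given: they have to be found in the camera images.
- casting_table: Levelling table bolted to the bench: base plate 230 x 230 x 12 mm; on it a tilting frame hinged along the far side (x = 90 mm in this frame); on that a white board 250 (x) x 270 (y) x 18 mm hinged along the left side (y = 100 mm). The near foot screw at (-90, 100) mm lifts the frame's near side, the far one at (90, -100) the board's right side. Origin on the bench under its middle, z up.
- knob_near_grip (a point): Middle of the black fluted round knob (53 mm across, 26 mm tall, 113 mm above the bench, over 25 mm of air under it) on the near foot screw. The knob keeps its height, the board climbs the screw: clockwise from above raises the board here, 12 mm a turn; 1 rad tilts it 10.6 mrad about the table's y axis. Stiff (0.09 N m), stays where left, no stop within reach of level.
- knob_far_grip (a point): Middle of the equal knob on the far foot screw: same size, height, thread, stiffness and sense (clockwise from above raises the board here). 1 rad of turn tilts the board 9.55 mrad about the table's x axis. Neither screw affects the other's tilt. This screw leans a little with the frame.
- board_mid (a point): Centre of the board's upper face and of the ruled rectangle (68 x 128 mm, long side along the board's y), 63 mm above the bench when level, 55 to 67 mm otherwise. Axes fixed to the board: x, y along its edges like casting_table's, z square to its face. At the start the near foot is always too low; the far foot may be low, high or about right; lean 0.9 to 3.3 degrees.
- vial_near (a point): Centre of the window of the tubular level that lies along the board's x on its left side, beyond the near knob: aluminium block 74 x 22 x 9 mm, pale window, two black lines 12 mm either side of its centre. Axes as board_mid. It shows the tilt that the near screw sets.
- vial_far (a point): The same for the equal level that lies along the board's y on its far side, to the left of the far knob; it shows the tilt that the far screw sets.
- bubble_near_mid (a point): Centre of the near level's bubble (white, 16 mm long). It lies at vial_near when that tilt is nil and moves along the level 8 mm per degree (458 mm per rad) to the higher side: away from the near knob (+x) when the near foot is too low. Between the lines means less than 0.5 degrees.
- bubble_far_mid (a point): The same for the far level's bubble: it lies at vial_far when that tilt is nil, farther from the far knob (+y) when the far foot is too low, closer to it when that foot is too high.
- mould: The empty mould: an aluminium tray 120 (its x) x 60 (y) x 30 mm (z) with 7 mm walls, open at the top, with a low island inside. Origin at the centre of its underside; z up. 0.2 to 0.42 kg. It starts flat on the bench to the left or the right of the table. On the board its long x side must lie along the board's y.
- brush_pot: Bystander: terracotta pot of 80 mm diameter and 90 mm height with brushes up to 190 mm. Origin under its centre.
- rivet_tray: Bystander: grey plastic tray with four compartments, 100 x 75 x 40 mm, with rivets in it. Origin under its centre.
- mug: Bystander: white mug, 78 mm diameter, 92 mm tall, handle at its +y. Origin under its centre.
- resin_jar: Bystander: amber jar, 66 mm diameter, 110 mm tall, standing close in front of the near knob. Origin under its centre.
- wax_can: Bystander: steel can, 68 mm diameter, 85 mm tall, standing close behind the far knob. Origin under its centre.
- mallet: Bystander: wooden mallet lying behind the table on its left, head 60 mm diameter, 230 mm long, along its x. Origin on the bench under the handle.
- sanding_block: Bystander: cork sanding block 60 x 100 x 38 mm on the robot's side of the table. Origin under its centre.
Not all that is in view belongs to the job. What is shaped like the mould but purple or turquoise is not meant.

How it is judged:
At the end, for the whole second after the job is handed in: The board leans less than 0.72 degrees (both bubbles between their lines); the mould lies flat and upright on the board, at rest, its centre within 15 mm of the middle along each board axis and its long side within 8.5 degrees of the board's y (angle between board_mid's own z axis and vertical below 0.0125 rad and x of mould in the frame of board_mid between -0.015 and 0.015 m and y of mould in the frame of board_mid between -0.015 and 0.015 m and z of mould in the frame of board_mid between -0.004 and 0.004 m and angle between the x axis of mould and the y axis of board_mid, either way round below 0.15 rad and angle between mould's own z axis and vertical below 0.05 rad and linear speed of mould below 0.01 m/s); the robot touches nothing.
It fails at once if the mould is dropped or banged on to the board (it meets the board faster than 0.35 m/s, or with over 60 N) (contact force between mould and casting_table above 60 N or (z of mould in the frame of board_mid between -0.01 and 0.015 m and horizontal distance between mould and board_mid below 0.12 m and linear speed of mould above 0.35 m/s)).
It fails at once if a bystander is pushed more than 30 mm (distance of any of brush_pot, rivet_tray, mug, resin_jar, wax_can, mallet, sanding_block from where it was at the start of the episode above 0.03 m).
It fails at once if a bystander is knocked over (angle between any of brush_pot, mug, resin_jar, wax_can, rivet_tray's own z axis and vertical above 0.4 rad).
It also fails if it takes over 72 s, if anything falls off the work surface, if the arm or the gripper's body presses on something with over 40 N, if the wrist force passes 120 N, or if a joint passes its speed limit or range.

ROBOT

A 6-joint arm with a two-finger parallel gripper is mounted at the origin on the work surface. World frame = base frame: x ahead of the robot, y to its left, z up, the work surface at z = 0. Lengths are in m, angles in rad, forces in N, time in s.
With the tool pointing down it reaches from about 0.3 to 0.85 m from the base axis. Payload 5.4 kg.
Tool frame: the origin (TCP) lies midway between the tips of the shut fingers; the grasp point (between the pads) lies 19 mm behind it (bot.tcp_to_grasp is the distance from the TCP to the grasp point, in m); z points along the fingers, y is the line along which they close (so a half turn about z gives the same grasp; the last joint's range is limited). The gripper opens to 85 mm and grips with 20 to 120 N. Pads are 22 mm wide; open, the fingers measure 114 mm over their backs; the gripper's body (76 mm by 85 mm) begins 54 mm behind the grasp point. The pads swing forward as they close: fully open they stand 13 mm farther back than shut.
Start: joints at [1.131, 0.158, 1.597, -0, 1.386, -0.21], TCP at [0.131, 0.56, 0.231] pointing down, gripper open.
Joint ranges: [-2.91, 2.91], [-0.94, 2.29], [0.18, 2.7], [-1.29, 4.43], [0.17, 2.64], [-3, 3]. Speed limits (rad/s): [2.57, 2.57, 3.14, 3.14, 3.14, 3.14].

INTERFACE

Orientations are given as a unit quaternion [x, y, z, w].
In Python, from plant import bot gives the robot as it stands.
- The arm moves only by the shell command python3 -m inch 'ROWS' [FORCE]. ROWS is JSON, a list of rows, each an object of numbers: "hand": the opening, from 0 (shut) to 1 (fully open); "dx", "dy", "dz": the shift along the tool's x, y, z in cm; "roll": the turn about the tool's z in rad. A call has exactly 5 rows; each row shifts and turns the commanded pose from where the row before left it, along the tool's axes as they then stand; what a row does not reach is not made up. A row lasts 1/12 s, in which the tool goes at most 41.7 mm and 7.16 degrees, less where a joint would pass 70% of its speed; a pose out of reach is approached as far as the arm can. A call is refused whole if a number of a shift passes 4.17 or a number of a turn 0.125, either way. A call with a gripper value outside its range is refused whole. The fingers move at their own pace and stop on an object; FORCE is the grip in N (left out, the last holds). Time passes only in rows, so rows that do not move let the fingers close, or fill a call up. It gives the time, the measured TCP pose, the force, the opening and the grip force at its end, in the units of the state.
- bot.get_state(): the state, without advancing time (a new reading comes with each control period).
- bot.camera(name): name is "scene" or "top" or "wrist"; returns a dict with "pixels" (400x640x3 uint8, blue, green, red), "mtx" (3x3 intrinsics, pixels), "k1" (the pictures are not rectified: a ray, as slopes to the right and down, at radius r is drawn at 1 + k1 r^2 times it, then the intrinsics apply), "view" (4x4, takes a point from world to camera coordinates); the wrist camera has in their place "tool_from_camera" (4x4, takes a point from camera to tool coordinates, whose origin is the TCP and whose axes are the flange's). Camera axes: x right, y up, looking along -z (the intrinsics and any distortion apply to the point x, -y, -z); pixel columns grow to the right and rows downward; lengths in m; the calibration is good to about 2 mm. A picture is of the moment at which its call begins: read the wrist's pose just before it. There is no depth.
- bot.sign_off(): hands the job in; it is judged then, once.
Trained networks look in a picture, given as the dict that the camera call returned (one of the last four; its "shot" number tells which), for a name from the list of things; names that differ only in an ending like _2 or _b are one class to them, and where a whole thing is asked for, a point or a joint stands for the part that bears it (a point fixed in the world has none). Each returns a list of dicts, best first, with "score" (0 to 1); they miss things now and then, are a little off and sometimes report something else, mostly with a low value. They report only what shows in the picture. A call takes as long as a camera call. They do not tell look-alikes from the thing itself.
- bot.spot_in(name, picture): "box" ([left, top, right, bottom] in pixels, round what is visible of it).
- bot.outline_of(name, picture): "pixels" (400x640 bool, what is visible of it) and "box" ([left, top, right, bottom] in pixels, round what is visible of it).
The state is a dict: "clock": time; "q": joint angles; "qvel": joint speeds; "joint_efforts": joint torques, N m; "eef_pos": TCP position; "ee_rot": TCP orientation; "wrist_force": force on the tool from outside, world axes, zero at the start; "ft_torque": the same for the moment, N m; "width": finger opening in m; "grasp_force": force on a finger pad.
Only numpy, scipy, OpenCV 4.12 (cv2) and the standard library are available. Lean on these libraries where they do the work, as an engineer would, in place of code of your own. Each camera call takes 0.05 s, during which the arm holds its last target. There are 200 camera calls.

## Working session

There is one attempt and no reset: what is moved stays moved. The work goes in short steps, Python scripts to look and compute and a shell command to move; the robot and the scene stay as the last step left them, time stands still between calls to the robot, and variables do not carry over. Pictures are saved under pics/ and viewed, at most 10 in all, crops included, and the job is handed in when it is done.

```bash
ls; mkdir -p pics; cat > h.py <<'E'
import numpy as np, cv2
from plant import bot
from scipy.spatial.transform import Rotation as R
def ray(pic,uv,pose=None):
    K=np.array(pic["mtx"]);k=pic["k1"]
    d=cv2.undistortPoints(np.array([[uv]],float),K,np.array([k,0,0,0,0.]))[0,0]
    c=np.array([d[0],-d[1],-1.])
    if "view" in pic: M=np.linalg.inv(np.array(pic["view"]))
    else:
        T=np.eye(4);T[:3,:3]=R.from_quat(pose[1]).as_matrix();T[:3,3]=pose[0];M=T@np.array(pic["tool_from_camera"])
    return M[:3,3],M[:3,:3]@c
def at(pic,uv,z,pose=None):
    o,d=ray(pic,uv,pose);return o+d*(z-o[2])/d[2]
def proj(pic,p,pose=None):
    if "view" in pic: V=np.array(pic["view"])
    else:
        T=np.eye(4);T[:3,:3]=R.from_quat(pose[1]).as_matrix();T[:3,3]=pose[0];V=np.linalg.inv(T@np.array(pic["tool_from_camera"]))
    c=V[:3,:3]@np.array(p)+V[:3,3];c=c*[1,-1,-1]
    return cv2.projectPoints(c[None],np.zeros(3),np.zeros(3),np.array(pic["mtx"]),np.array([pic["k1"],0,0,0,0.]))[0][0,0]
def shot(n):
    s=bot.get_state();return bot.camera(n),(s["eef_pos"],s["ee_rot"])
E
python3 - <<'E'
from h import *
for n in("top","scene"):
    p,_=shot(n);cv2.imwrite(f"pics/{n}0.png",p["pixels"]);M=np.linalg.inv(np.array(p["view"]));print(n,M[:3,3].round(3),(-M[:3,2]).round(2))
    for k,z in dict(knob_near_grip=.113,knob_far_grip=.113,vial_near=.07,vial_far=.07,bubble_near_mid=.07,bubble_far_mid=.07,mould=.02,brush_pot=.05,rivet_tray=.02,mug=.05,resin_jar=.06,wax_can=.05,mallet=.03,sanding_block=.02).items():
        for r in bot.spot_in(k,p)[:3]:
            b=r["box"];print(k,round(r["score"],2),np.round(b),at(p,((b[0]+b[2])/2,(b[1]+b[3])/2),z).round(3))
E
```

```text
pics
top [ 0.335 -0.016  1.582] [ 0.1   0.   -0.99]
knob_near_grip 0.68 [261. 147. 345. 228.] [0.542 0.033 0.113]
knob_near_grip 0.61 [262. 202. 276. 219.] [0.468 0.142 0.113]
knob_far_grip 0.79 [320. 145. 338. 162.] [ 0.653 -0.056  0.113]
vial_near 0.55 [260. 146. 341. 223.] [0.558 0.042 0.07 ]
vial_far 0.81 [260. 147. 341. 223.] [0.556 0.043 0.07 ]
mould 0.9 [404. 115. 440. 140.] [ 0.764 -0.386  0.02 ]
mould 0.9 [402. 278. 421. 316.] [ 0.173 -0.331  0.02 ]
mould 0.89 [359. 138. 397. 169.] [ 0.671 -0.229  0.02 ]
brush_pot 0.63 [395. 209. 425. 232.] [ 0.434 -0.328  0.05 ]
brush_pot 0.4 [264. 201. 282. 223.] [0.467 0.138 0.05 ]
rivet_tray 0.71 [209. 214. 238. 237.] [0.426 0.312 0.02 ]
mug 0.79 [176. 168. 215. 195.] [0.575 0.403 0.05 ]
wax_can 0.94 [327. 117. 344. 143.] [ 0.75 -0.08  0.05]
mallet 0.9 [239. 109. 258. 173.] [0.72  0.223 0.03 ]
mallet 0.38 [418. 164. 447. 200.] [ 0.568 -0.414  0.03 ]
sanding_block 0.75 [354. 241. 383. 262.] [ 0.33  -0.188  0.02 ]
scene [0.823 0.47  0.996] [-0.32 -0.43 -0.84]
knob_near_grip 0.52 [336. 216. 360. 238.] [0.473 0.146 0.113]
knob_far_grip 0.86 
[... 326 characters left out ...]
  0.02 ]
mould 0.92 [208. 176. 230. 217.] [ 0.684 -0.223  0.02 ]
mould 0.75 [305.  94. 343. 120.] [ 0.179 -0.325  0.02 ]
brush_pot 0.88 [250. 101. 279. 152.] [ 0.42  -0.356  0.05 ]
brush_pot 0.41 [247. 282. 332. 347.] [0.726 0.223 0.05 ]
brush_pot 0.19 [201. 129. 236. 164.] [ 0.59  -0.376  0.05 ]
rivet_tray 0.91 [375. 254. 421. 301.] [0.429 0.316 0.02 ]
resin_jar 0.67 [348. 186. 371. 224.] [0.377 0.091 0.06 ]
resin_jar 0.22 [240. 179. 363. 290.] [0.571 0.064 0.06 ]
wax_can 0.83 [205. 225. 233. 254.] [ 0.762 -0.073  0.05 ]
wax_can 0.73 [238. 176. 362. 293.] [0.571 0.058 0.05 ]
mallet 0.81 [249. 280. 332. 346.] [0.721 0.217 0.03 ]
sanding_block 0.62 [298. 136. 331. 166.] [ 0.336 -0.18   0.02 ]
```

View pics/top0.png

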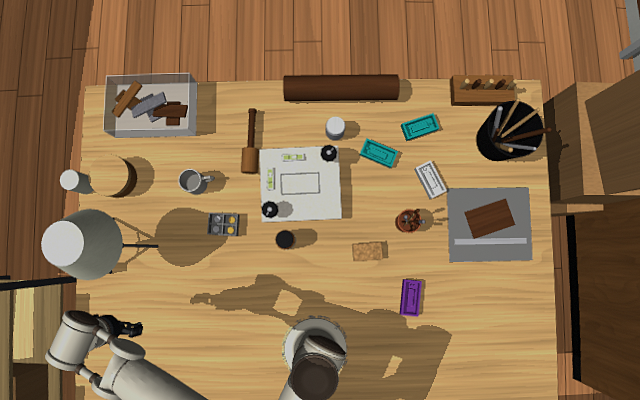

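View pics/scene0.png

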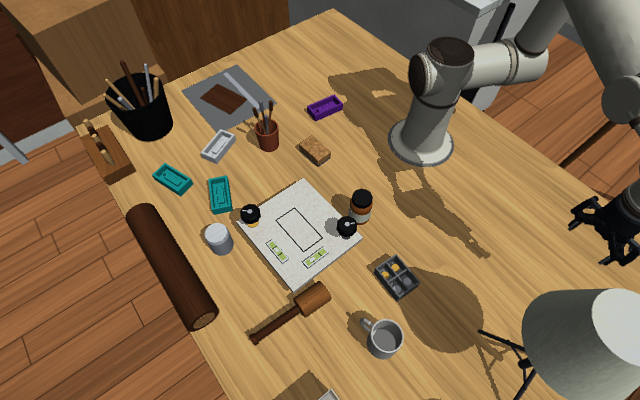

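```bash
cat >> h.py <<'E'
def go(t,roll=0):
    s=bot.get_state();M=R.from_quat(s["ee_rot"]).as_matrix()
    d=M.T@(np.array(t)-s["eef_pos"])*100
    print("tool cm",d.round(2),"rows",round(np.linalg.norm(d)/4.1,1),"rolled",(R.from_rotvec([0,0,-roll]).apply(d)).round(2),"q",np.round(s["q"],2),"t",s["clock"])
def tri(a,ua,b,ub):
    o,d=ray(a,ua);p,e=ray(b,ub);t=np.linalg.lstsq(np.stack([d,-e],1),p-o,rcond=None)[0]
    return (o+d*t[0]),(p+e*t[1])
E
python3 - <<'E'
from h import *
p,_=shot("top");q,_=shot("scene")
print("lamp",tri(p,(85,243),q,(575,350)))
s=bot.get_state();print(R.from_quat(s["ee_rot"]).as_matrix().round(2),s["eef_pos"])
w,_=shot("wrist");print(np.array(w["tool_from_camera"]).round(3),w["mtx"])
print("jar",at(p,(286,237),.11), "nk",tri(p,(269,210),q,(347,226)),"fk",tri(p,(329,153),q,(250,213)))
print("mould",at(p,(430,180),.03),at(q,(219,146),.03))
go((.53,.05,.35))
E
```

```text
lamp (array([0.36326592, 0.67438796, 0.26968401]), array([0.36706002, 0.66498149, 0.26481606]))
[[-0.97  0.23 -0.  ]
 [ 0.23  0.97 -0.  ]
 [-0.   -0.   -1.  ]] [0.13099745 0.55984723 0.23128876]
[[-0.     0.965  0.263  0.067]
 [ 1.     0.    -0.     0.   ]
 [-0.     0.263 -0.965 -0.143]
 [ 0.     0.     0.     1.   ]] [[295.01924365   0.         321.73845579]
 [  0.         295.01924365 201.58500006]
 [  0.           0.           1.        ]]
jar [0.3808242  0.08896873 0.11      ] nk (array([0.46918711, 0.14380226, 0.11053889]), array([0.47160267, 0.14134607, 0.1104924 ])) fk (array([ 0.65534719, -0.05428866,  0.11049174]), array([ 0.6568136, -0.0553366,  0.1108383]))
mould [ 0.573947   -0.40569468  0.03      ] [ 0.58304232 -0.39443704  0.03      ]
tool cm [-50.47 -40.56 -11.87] rows 16.1 rolled [-50.47 -40.56 -11.87] q [ 1.13  0.16  1.6   0.    1.39 -0.21] t 1.65
```

```bash
python3 -c "
from h import *
go((.56,.09,.24))"
```

```text
tool cm [-52.48 -35.98  -0.87] rows 15.5 rolled [-52.48 -35.98  -0.87] q [ 1.13  0.16  1.6   0.    1.39 -0.21] t 1.65
```

```bash

python3 -m inch '[{"hand":1,"dx":-2.62,"dy":-1.8},{"hand":1,"dx":-2.62,"dy":-1.8},{"hand":1,"dx":-2.62,"dy":-1.8},{"hand":1,"dx":-2.62,"dy":-1.8},{"hand":1,"dx":-2.62,"dy":-1.8}]' 
python3 -m inch '[{"hand":1,"dx":-2.62,"dy":-1.8},{"hand":1,"dx":-2.62,"dy":-1.8},{"hand":1,"dx":-2.62,"dy":-1.8},{"hand":1,"dx":-2.62,"dy":-1.8},{"hand":1,"dx":-2.62,"dy":-1.8}]' 
python3 -m inch '[{"hand":1,"dx":-2.62,"dy":-1.8},{"hand":1,"dx":-2.62,"dy":-1.8},{"hand":1,"dx":-2.62,"dy":-1.8},{"hand":1,"dx":-2.62,"dy":-1.8},{"hand":1,"dx":-2.62,"dy":-1.8}]' 
python3 -m inch '[{"hand":1,"dx":-2.62,"dy":-1.8},{"hand":1,"dx":-2.62,"dy":-1.8},{"hand":1,"dx":-2.62,"dy":-1.8},{"hand":1,"dx":-2.62,"dy":-1.8},{"hand":1,"dx":-2.62,"dy":-1.8}]' 
python3 - <<'E'
from h import *
p,ps=shot("wrist");print(ps,np.round(bot.get_state()["q"],2));cv2.imwrite("pics/w1.png",p["pixels"])
for k,z in dict(knob_near_grip=.113,knob_far_grip=.113,vial_near=.07,vial_far=.07,bubble_near_mid=.07,bubble_far_mid=.07,board_mid=.063,resin_jar=.11,wax_can=.085).items():
    for r in bot.outline_of(k,p)[:2]:
        b=r["box"];m=np.argwhere(r["pixels"]).mean(0)[::-1];print(k,round(r["score"],2),np.round(b),m.round(1),at(p,m,z,ps).round(4))
E
```

```text
(array([0.13099255, 0.55986843, 0.23129344]), array([ 1.14658030e-01,  9.93405021e-01, -1.90647797e-06, -1.93593242e-06])) [ 1.13  0.16  1.6  -0.    1.39 -0.21]invalid input
invalid input
invalid input
invalid input
```

View pics/w1.png

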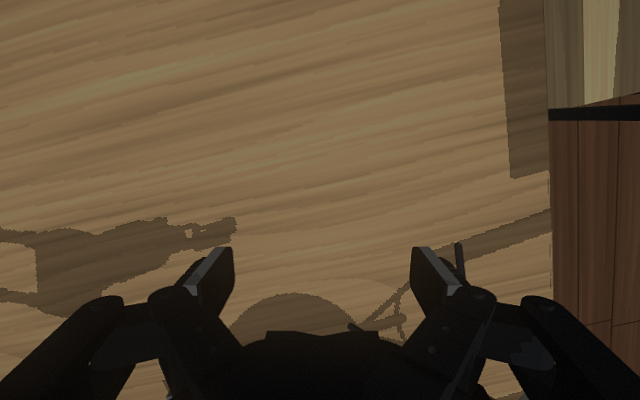

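```bash

python3 -m inch '[{"hand":1,"dx":-2.62,"dy":-1.8,"dz":0,"roll":0},{"hand":1,"dx":-2.62,"dy":-1.8,"dz":0,"roll":0},{"hand":1,"dx":-2.62,"dy":-1.8,"dz":0,"roll":0},{"hand":1,"dx":-2.62,"dy":-1.8,"dz":0,"roll":0},{"hand":1,"dx":-2.62,"dy":-1.8,"dz":0,"roll":0}]' 
python3 -c "
from h import *
go((.66,.07,.25))"
```

```text
clock: 2.57
eef_pos: [0.2387, 0.4413, 0.2314]
ee_rot: [0.114, 0.993, 0.0, 0.0]
wrist_force: [0.6, 0.0, -0.4]
width: 0.0858
grasp_force: 0.0
tool cm [-49.46 -26.58  -1.86] rows 13.7 rolled [-49.46 -26.58  -1.86] q [ 0.83 -0.03  1.8  -0.    1.38 -0.51] t 2.5667
```

```bash

python3 -m inch '[{"hand":1,"dx":-3.2,"dy":-1.7,"dz":-0.12,"roll":0},{"hand":1,"dx":-3.2,"dy":-1.7,"dz":-0.12,"roll":0},{"hand":1,"dx":-3.2,"dy":-1.7,"dz":-0.12,"roll":0},{"hand":1,"dx":-3.2,"dy":-1.7,"dz":-0.12,"roll":0},{"hand":1,"dx":-3.2,"dy":-1.7,"dz":-0.12,"roll":0}]' >/dev/null
python3 -m inch '[{"hand":1,"dx":-3.2,"dy":-1.7,"dz":-0.12,"roll":0},{"hand":1,"dx":-3.2,"dy":-1.7,"dz":-0.12,"roll":0},{"hand":1,"dx":-3.2,"dy":-1.7,"dz":-0.12,"roll":0},{"hand":1,"dx":-3.2,"dy":-1.7,"dz":-0.12,"roll":0},{"hand":1,"dx":-3.2,"dy":-1.7,"dz":-0.12,"roll":0}]' >/dev/null
python3 -m inch '[{"hand":1,"dx":-3.2,"dy":-1.7,"dz":-0.12,"roll":0},{"hand":1,"dx":-3.2,"dy":-1.7,"dz":-0.12,"roll":0},{"hand":1,"dx":-3.2,"dy":-1.7,"dz":-0.12,"roll":0},{"hand":1,"dx":-3.2,"dy":-1.7,"dz":-0.12,"roll":0},{"hand":1,"dx":0,"dy":0,"dz":0,"roll":0}]' 
python3 - <<'E'
from h import *
p,ps=shot("wrist");print(ps,np.round(bot.get_state()["q"],2));cv2.imwrite("pics/w2.png",p["pixels"])
for k,z in dict(knob_near_grip=.126,knob_far_grip=.126,vial_near=.07,vial_far=.07,bubble_near_mid=.07,bubble_far_mid=.07,board_mid=.063,resin_jar=.11,wax_can=.085).items():
    for r in bot.outline_of(k,p)[:2]:
        b=r["box"];m=np.argwhere(r["pixels"]).mean(0)[::-1];print(k,round(r["score"],2),np.round(b),m.round(1),at(p,m,z,ps).round(4))
E
```

```text
clock: 3.82
eef_pos: [0.6237, 0.1036, 0.2475]
ee_rot: [0.117, 0.993, -0.001, 0.001]
wrist_force: [-0.7, -0.1, -0.5]
width: 0.0853
grasp_force: 0.0
(array([0.62367699, 0.1035656 , 0.24749812]), array([ 1.17233803e-01,  9.93103393e-01, -9.67593168e-04,  9.74516315e-04])) [-0.02  0.29  1.41 -0.    1.44 -1.36]
knob_near_grip 0.78 [289.   1. 364.  42.] [323.7  19.5] [0.4824 0.139  0.126 ]
knob_far_grip 0.63 [150. 227. 213. 281.] [178.5 252.6] [ 0.6463 -0.0462  0.126 ]
vial_near 0.76 [101.   2. 401. 260.] [255.7 131.3] [0.5522 0.0488 0.07  ]
vial_near 0.31 [392. 139. 445. 258.] [420.6 184. ] [0.6493 0.21   0.07  ]
vial_far 0.96 [101.   3. 400. 260.] [255.6 131.4] [0.5523 0.0486 0.07  ]
board_mid 0.78 [100.   0. 401. 258.] [255.7 131.1] [0.5519 0.0473 0.063 ]
board_mid 0.52 [420.   1. 477.  11.] [441.6   3.1] [0.4767 0.2593 0.063 ]
wax_can 0.61 [219. 273. 249. 328.] [234.2 302.4] [ 0.7361 -0.0304  0.085 ]
```

View pics/w2.png

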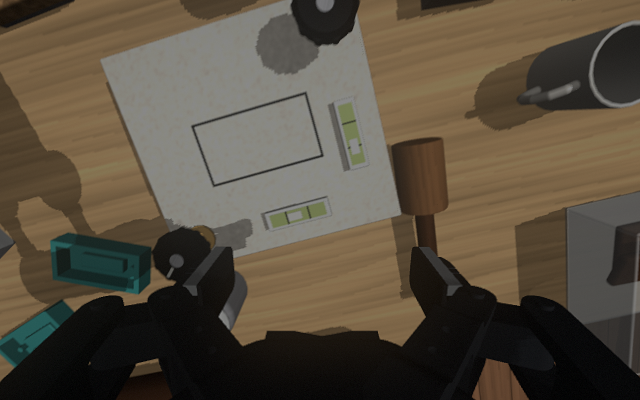

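```bash
python3 - <<'E'
import cv2,numpy as np
i=cv2.imread("pics/w2.png")
a=cv2.resize(i[90:180,325:377],None,fx=6,fy=6,interpolation=2);b=cv2.resize(i[190:235,258:340],None,fx=5.5,fy=5.5,interpolation=2)
c=np.zeros((540,312+452,3),np.uint8);c[:,:312]=a;c[:b.shape[0],312:312+b.shape[1]]=b
cv2.imwrite("pics/c2.png",np.clip(c*1.4,0,255).astype(np.uint8))
E
```

```text
(no output)
```

View pics/c2.png

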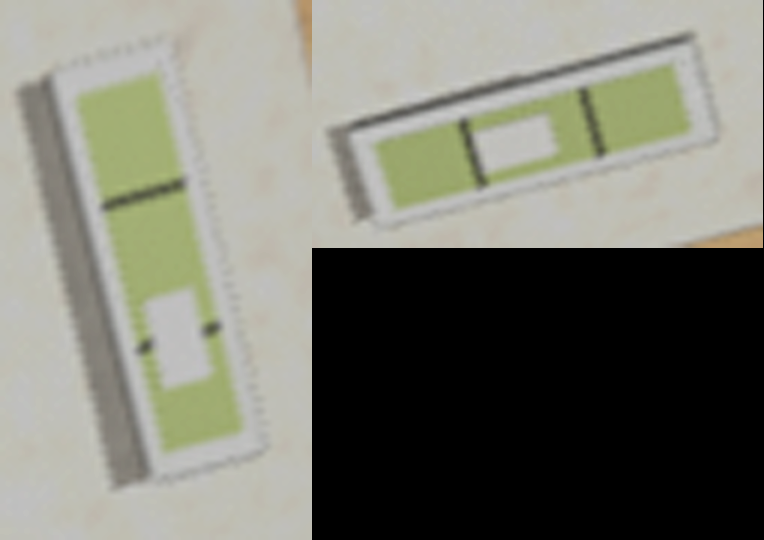

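```bash
python3 - <<'E'
from h import *
i=cv2.imread("pics/w2.png");ps=(np.array([0.62367699, 0.1035656 , 0.24749812]),[ 1.17233803e-01,  9.93103393e-01, -9.67593168e-04,  9.74516315e-04])
p=bot.camera("wrist")
# refine with rect corners
g=cv2.cvtColor(i,6);c=np.array([[192,126],[306,93],[323,156],[213,186]],np.float32)
P=[at(p,u,.061,ps) for u in c];print(np.round(P,4));m=np.mean(P,0);print("mid",m)
v=(P[0]+P[3]-P[1]-P[2])[:2];a=np.arctan2(*v[::-1])+np.pi/2;print("long dir yaw(+y->-y) ",a)
for k in((-.09,.1),(.09,-.1)):print(m[:2]+np.array([[np.cos(a),-np.sin(a)],[np.sin(a),np.cos(a)]])@k)
q,_=shot("top");print(at(q,(331.0-1.2,153),.113))
print("knob",at(p,(325,4),.13,ps),at(p,(177,262),.13,ps))
go((.47,.143,.2))
E
```

```text
[[ 0.5304 -0.019   0.061 ]
 [ 0.5268  0.1097  0.061 ]
 [ 0.5952  0.1117  0.061 ]
 [ 0.599  -0.0184  0.061 ]]
mid [0.56284673 0.04599647 0.061     ]
long dir yaw(+y->-y)  0.028477686158812743
[0.47003584 0.14339328]
[ 0.65565762 -0.05140033]
[ 0.65476878 -0.05685607  0.113     ]
knob [0.47322749 0.14224116 0.13      ] [ 0.6540038  -0.04870682  0.13      ]
tool cm [15.36 -0.1   4.82] rows 3.9 rolled [15.36 -0.1   4.82] q [-0.02  0.29  1.41 -0.    1.44 -1.36] t 4.4167
```

```bash

python3 -m inch '[{"hand":1,"dx":3.07,"dy":0,"dz":0.96,"roll":0},{"hand":1,"dx":3.07,"dy":0,"dz":0.96,"roll":0},{"hand":1,"dx":3.07,"dy":0,"dz":0.96,"roll":0},{"hand":1,"dx":3.07,"dy":0,"dz":0.96,"roll":0},{"hand":1,"dx":3.07,"dy":0,"dz":0.96,"roll":0}]' 50 >/dev/null
python3 -m inch '[{"hand":1,"dx":0,"dy":0,"dz":1.4,"roll":0},{"hand":1,"dx":0,"dy":0,"dz":1.4,"roll":0},{"hand":1,"dx":0,"dy":0,"dz":0,"roll":0},{"hand":1,"dx":0,"dy":0,"dz":0,"roll":0},{"hand":1,"dx":0,"dy":0,"dz":0,"roll":0}]'
python3 - <<'E'
from h import *
p,ps=shot("wrist");cv2.imwrite("pics/w3.png",p["pixels"])
go((.47,.143,.09))
E
```

```text
clock: 5.25
eef_pos: [0.4713, 0.1436, 0.1731]
ee_rot: [0.115, 0.993, 0.0, 0.001]
wrist_force: [-0.2, -0.3, 0.4]
width: 0.0856
grasp_force: 0.0
tool cm [ 0.16 -0.09  8.33] rows 2.0 rolled [ 0.16 -0.09  8.33] q [ 0.05 -0.    1.89  0.    1.26 -1.29] t 5.3
```

View pics/w3.png

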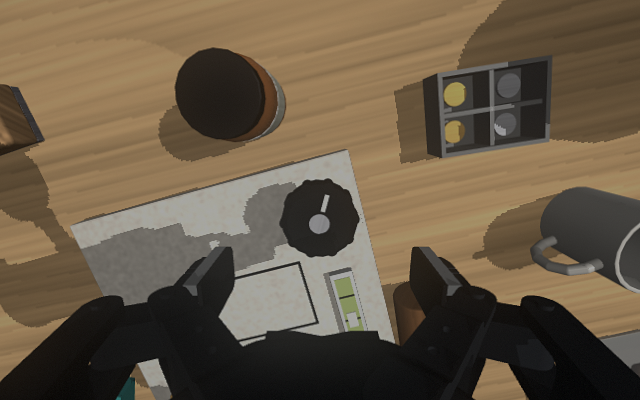

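```bash

python3 -c "
from h import *
p,ps=shot('wrist');print(at(p,(319,218),.126,ps))"
python3 -m inch '[{"hand":1,"dx":0.1,"dy":0,"dz":2.1,"roll":0},{"hand":1,"dx":0,"dy":0,"dz":2.1,"roll":0},{"hand":1,"dx":0,"dy":0,"dz":2.1,"roll":0},{"hand":1,"dx":0,"dy":0,"dz":2.0,"roll":0},{"hand":1,"dx":0,"dy":0,"dz":0,"roll":0}]' 50
python3 -m inch '[{"hand":0.3,"dx":0,"dy":0,"dz":0,"roll":0},{"hand":0.3,"dx":0,"dy":0,"dz":0,"roll":0},{"hand":0.3,"dx":0,"dy":0,"dz":0,"roll":0},{"hand":0.3,"dx":0,"dy":0,"dz":0,"roll":0},{"hand":0.3,"dx":0,"dy":0,"dz":0,"roll":0}]' 50
```

```text
[0.46734455 0.14284687 0.126     ]
clock: 5.77
eef_pos: [0.4671, 0.1435, 0.0859]
ee_rot: [0.115, 0.993, -0.001, -0.003]
wrist_force: [-0.9, 0.5, -1.1]
width: 0.0856
grasp_force: 0.0
clock: 6.18
eef_pos: [0.471, 0.1417, 0.0918]
ee_rot: [0.114, 0.993, -0.002, 0.001]
wrist_force: [-4.0, -9.3, 9.2]
width: 0.0513
grasp_force: 51.7
```

```bash

python3 -m inch '[{"hand":0.3,"dx":0,"dy":0,"dz":0,"roll":0.123},{"hand":0.3,"dx":0,"dy":0,"dz":0,"roll":0.123},{"hand":0.3,"dx":0,"dy":0,"dz":0,"roll":0.123},{"hand":0.3,"dx":0,"dy":0,"dz":0,"roll":0.123},{"hand":0.3,"dx":0,"dy":0,"dz":0,"roll":0.123}]' 
python3 -m inch '[{"hand":0.3,"dx":0,"dy":0,"dz":0,"roll":0.123},{"hand":0.3,"dx":0,"dy":0,"dz":0,"roll":0.123},{"hand":0.3,"dx":0,"dy":0,"dz":0,"roll":0.123},{"hand":0.3,"dx":0,"dy":0,"dz":0,"roll":0.123},{"hand":0.3,"dx":0,"dy":0,"dz":0,"roll":0.123}]' 
python3 -c "
from h import *
s=bot.get_state();print(s['q'],s['ft_torque'])"
```

```text
clock: 6.6
eef_pos: [0.4711, 0.1419, 0.0918]
ee_rot: [0.412, 0.911, -0.001, 0.002]
wrist_force: [-2.8, -8.3, 8.0]
width: 0.0514
grasp_force: 51.5
clock: 7.02
eef_pos: [0.4713, 0.1421, 0.0918]
ee_rot: [0.669, 0.744, -0.0, 0.002]
wrist_force: [-1.1, -8.1, 6.9]
width: 0.0517
grasp_force: 51.4
[ 0.04917253  0.10403221  1.95222748 -0.00431827  1.08256835 -0.054675  ] [-1.30046904  0.98338698  0.14907614]
```

```bash

python3 -m inch '[{"hand":0.3,"dx":0,"dy":0,"dz":0,"roll":0.123},{"hand":0.3,"dx":0,"dy":0,"dz":0,"roll":0.123},{"hand":0.3,"dx":0,"dy":0,"dz":0,"roll":0.123},{"hand":0.3,"dx":0,"dy":0,"dz":0,"roll":0.123},{"hand":0.3,"dx":0,"dy":0,"dz":0,"roll":0.123}]' 
python3 -m inch '[{"hand":0.3,"dx":0,"dy":0,"dz":0,"roll":0.123},{"hand":0.3,"dx":0,"dy":0,"dz":0,"roll":0.123},{"hand":0.3,"dx":0,"dy":0,"dz":0,"roll":0.123},{"hand":0.3,"dx":0,"dy":0,"dz":0,"roll":0.123},{"hand":0.3,"dx":0,"dy":0,"dz":0,"roll":0.123}]' 
python3 -m inch '[{"hand":0.3,"dx":0,"dy":0,"dz":0,"roll":0},{"hand":1,"dx":0,"dy":0,"dz":0,"roll":0},{"hand":1,"dx":0,"dy":0,"dz":0,"roll":0},{"hand":1,"dx":0,"dy":0,"dz":0,"roll":0},{"hand":1,"dx":0,"dy":0,"dz":0,"roll":0}]' 
python3 -m inch '[{"hand":1,"dx":0,"dy":0,"dz":-1,"roll":0},{"hand":1,"dx":0,"dy":0,"dz":-2.5,"roll":0},{"hand":1,"dx":0,"dy":0,"dz":-3,"roll":0},{"hand":1,"dx":0,"dy":0,"dz":-3,"roll":0},{"hand":1,"dx":0,"dy":0,"dz":-3,"roll":0}]' 
python3 -c "
from h import *
s=bot.get_state();print(s['q'],R.from_quat(s['ee_rot']).as_matrix().round(3))
go((.656,-.052,.21))"
```

```text
clock: 7.43
eef_pos: [0.4716, 0.1421, 0.0918]
ee_rot: [0.863, 0.506, 0.001, 0.002]
wrist_force: [0.6, -7.9, 6.4]
width: 0.0516
grasp_force: 51.4
clock: 7.85
eef_pos: [0.4719, 0.142, 0.0919]
ee_rot: [0.975, 0.221, 0.002, 0.002]
wrist_force: [-0.2, -9.8, 6.1]
width: 0.0515
grasp_force: 51.5
clock: 8.27
eef_pos: [0.4699, 0.144, 0.0896]
ee_rot: [0.975, 0.224, 0.001, -0.0]
wrist_force: [-0.5, 0.5, 0.8]
width: 0.0854
grasp_force: 0.0
clock: 8.68
eef_pos: [0.4693, 0.144, 0.2162]
ee_rot: [0.975, 0.224, 0.0, -0.0]
wrist_force: [0.7, 0.0, 0.4]
width: 0.0855
grasp_force: 0.0
[ 5.08648114e-02 -5.08963169e-02  1.84529514e+00  1.47410678e-04
  1.34698125e+00  1.16946759e+00] [[ 0.9    0.437  0.   ]
 [ 0.437 -0.9    0.   ]
 [ 0.    -0.    -1.   ]]
tool cm [ 8.23 25.79  0.62] rows 6.6 rolled [ 8.23 25.79  0.62] q [ 0.05 -0.05  1.85  0.    1.35  1.17] t 8.6833
```

```bash

python3 -m inch '[{"hand":1,"dx":0.82,"dy":2.58,"dz":0.1,"roll":0},{"hand":1,"dx":0.82,"dy":2.58,"dz":0.1,"roll":0},{"hand":1,"dx":0.82,"dy":2.58,"dz":0.1,"roll":0},{"hand":1,"dx":0.82,"dy":2.58,"dz":0.1,"roll":0},{"hand":1,"dx":0.82,"dy":2.58,"dz":0.1,"roll":0}]' >/dev/null
python3 -m inch '[{"hand":1,"dx":0.82,"dy":2.58,"dz":0.1,"roll":0},{"hand":1,"dx":0.82,"dy":2.58,"dz":0.1,"roll":0},{"hand":1,"dx":0.82,"dy":2.58,"dz":0.1,"roll":0},{"hand":1,"dx":0.82,"dy":2.58,"dz":0.1,"roll":0},{"hand":1,"dx":0.82,"dy":2.58,"dz":0.1,"roll":0}]' >/dev/null
python3 -m inch '[{"hand":1,"dx":0,"dy":0,"dz":0,"roll":0.12},{"hand":1,"dx":0,"dy":0,"dz":0,"roll":0.12},{"hand":1,"dx":0,"dy":0,"dz":0,"roll":0.12},{"hand":1,"dx":0,"dy":0,"dz":0,"roll":0.12},{"hand":1,"dx":0,"dy":0,"dz":0,"roll":0.12}]'
python3 - <<'E'
from h import *
p,ps=shot("wrist");cv2.imwrite("pics/w4.png",p["pixels"])
for r in bot.outline_of("knob_far_grip",p)[:2]:
    b=r["box"];m=np.argwhere(r["pixels"]).mean(0)[::-1];print(round(r["score"],2),np.round(b),m.round(1),at(p,m,.12,ps).round(4))
print(proj(p,(.656,-.052,.126),ps))
go((.656,-.052,.095))
E
```

```text
clock: 9.93
eef_pos: [0.6561, -0.0524, 0.2048]
ee_rot: [0.997, -0.077, 0.0, -0.0]
wrist_force: [0.2, -0.3, -0.2]
width: 0.0851
grasp_force: 0.0
[321.67172653 208.40646707]
tool cm [-0.02 -0.03 10.98] rows 2.7 rolled [-0.02 -0.03 10.98] q [-0.26  0.39  1.37  0.    1.38  1.46] t 10.0333
```

View pics/w4.png

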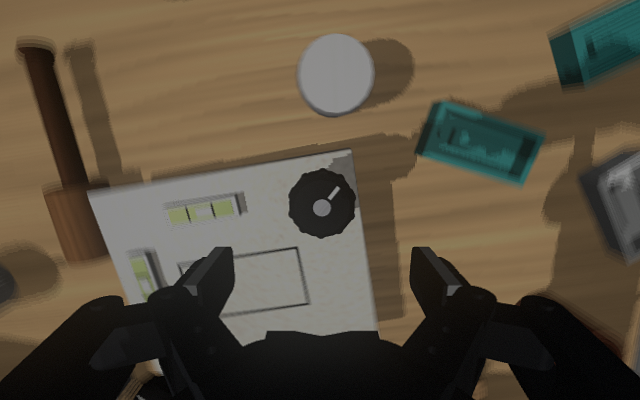

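```bash

python3 -m inch '[{"hand":1,"dx":0.15,"dy":0,"dz":2.5,"roll":0},{"hand":1,"dx":0,"dy":0,"dz":3,"roll":0},{"hand":1,"dx":0,"dy":0,"dz":3,"roll":0},{"hand":1,"dx":0,"dy":0,"dz":2.4,"roll":0},{"hand":1,"dx":0,"dy":0,"dz":0,"roll":0}]' 50
python3 -m inch '[{"hand":0.3,"dx":0,"dy":0,"dz":0,"roll":0},{"hand":0.3,"dx":0,"dy":0,"dz":0,"roll":0},{"hand":0.3,"dx":0,"dy":0,"dz":0,"roll":0},{"hand":0.3,"dx":0,"dy":0,"dz":0,"roll":0},{"hand":0.3,"dx":0,"dy":0,"dz":0,"roll":0}]' 50
python3 -m inch '[{"hand":0.3,"dx":0,"dy":0,"dz":0,"roll":-0.118},{"hand":0.3,"dx":0,"dy":0,"dz":0,"roll":-0.118},{"hand":0.3,"dx":0,"dy":0,"dz":0,"roll":-0.118},{"hand":0.3,"dx":0,"dy":0,"dz":0,"roll":-0.118},{"hand":0.3,"dx":0,"dy":0,"dz":0,"roll":-0.118}]' 
python3 -m inch '[{"hand":0.3,"dx":0,"dy":0,"dz":0,"roll":-0.118},{"hand":0.3,"dx":0,"dy":0,"dz":0,"roll":-0.118},{"hand":0.3,"dx":0,"dy":0,"dz":0,"roll":0},{"hand":0.3,"dx":0,"dy":0,"dz":0,"roll":0},{"hand":1,"dx":0,"dy":0,"dz":0,"roll":0}]' 
python3 -m inch '[{"hand":1,"dx":0,"dy":0,"dz":0,"roll":0},{"hand":1,"dx":0,"dy":0,"dz":0,"roll":0},{"hand":1,"dx":0,"dy":0,"dz":0,"roll":0},{"hand":1,"dx":0,"dy":0,"dz":-1.5,"roll":0},{"hand":1,"dx":0,"dy":0,"dz":-2.5,"roll":0}]' 
python3 -m inch '[{"hand":1,"dx":0,"dy":0,"dz":-3,"roll":0},{"hand":1,"dx":0,"dy":0,"dz":-3,"roll":0},{"hand":1,"dx":0,"dy":0,"dz":-3,"roll":0},{"hand":1,"dx":0,"dy":0,"dz":-2,"roll":0},{"hand":1,"dx":0,"dy":0,"dz":0,"roll":0}]' 
python3 - <<'E'
from h import *
p,ps=shot("wrist");cv2.imwrite("pics/w5.png",p["pixels"])
go((.58,-.05,.25))
E
```

```text
clock: 10.45
eef_pos: [0.6533, -0.0515, 0.0889]
ee_rot: [0.997, -0.072, -0.006, -0.001]
wrist_force: [-1.1, 0.3, -0.6]
width: 0.0851
grasp_force: 0.0
clock: 10.87
eef_pos: [0.6595, -0.0526, 0.0987]
ee_rot: [0.997, -0.074, 0.003, -0.0]
wrist_force: [-2.1, 3.2, 6.8]
width: 0.0511
grasp_force: 53.0
clock: 11.28
eef_pos: [0.6593, -0.0517, 0.0987]
ee_rot: [0.975, 0.222, 0.002, -0.0]
wrist_force: [-2.0, 4.8, 7.8]
width: 0.0514
grasp_force: 53.1
clock: 11.7
eef_pos: [0.6588, -0.0524, 0.0975]
ee_rot: [0.943, 0.333, 0.002, 0.001]
wrist_force: [-1.4, -0.0, -0.4]
width: 0.0619
grasp_force: 0.0
clock: 12.12
eef_pos: [0.655, -0.0524, 0.1318]
ee_rot: [0.943, 0.332, -0.003, -0.002]
wrist_force: [0.5, 0.3, -0.2]
width: 0.0856
grasp_force: 0.0
clock: 12.53
eef_pos: [0.6602, -0.0537, 0.2518]
ee_rot: [0.943, 0.332, 0.004, 0.003]
wrist_force: [0.6, -0.3, 2.0]
width: 0.0855
grasp_force: 0.0
tool cm [-5.95 -5.23 -0.19] rows 1.9 rolled [-5.95 -5.23 -0.19] q [-0.26  0.36  1.32 -0.    1.45  0.63] t 12.5833
```

View pics/w5.png

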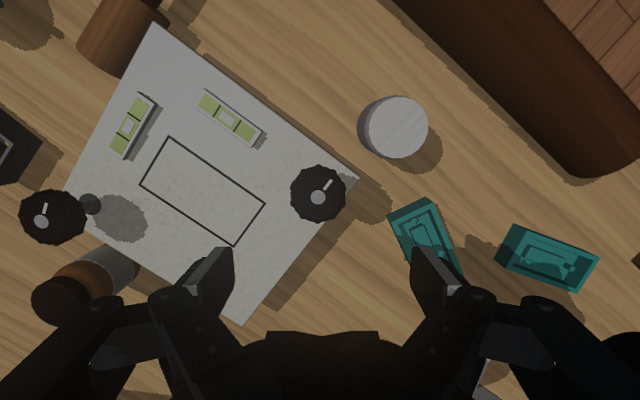

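```bash
python3 - <<'E'
from h import *
i=cv2.cvtColor(cv2.imread("pics/w5.png"),6).astype(np.float32)
hsv=cv2.cvtColor(cv2.imread("pics/w5.png"),cv2.COLOR_BGR2HSV)
for n,(x0,y0,x1,y1) in dict(near=(100,88,162,160),far=(190,82,270,152)).items():
    m=cv2.inRange(hsv,(25,60,60),(50,255,255));k=np.zeros_like(m);k[y0:y1,x0:x1]=m[y0:y1,x0:x1]
    c,s,a=cv2.minAreaRect(np.argwhere(k)[:,::-1].astype(np.float32))
    B=cv2.boxPoints((c,s,a));e=sorted([(B[1]-B[0]),(B[2]-B[1])],key=np.linalg.norm)[1];L=np.linalg.norm(e);e/=L
    q=[np.array(c)+t*e for t in np.arange(-L/2,L/2,.5)]
    pr=cv2.remap(i,np.float32([[u[0] for u in q]]),np.float32([[u[1] for u in q]]),1)[0]
    print(n,c,round(L,1),s,e,pr.astype(int).tolist())
go((.54,-.43,.26))
E
```

```text
near (128.35609436035156, 125.70028686523438) 57.5 (14.925731658935547, 57.52398681640625) [ 0.49026114 -0.87157565] [131, 125, 120, 118, 118, 119, 119, 120, 119, 119, 119, 119, 119, 119, 119, 119, 119, 119, 120, 120, 120, 120, 120, 120, 120, 120, 120, 121, 122, 124, 115, 98, 74, 57, 60, 86, 111, 119, 122, 122, 122, 123, 128, 134, 138, 139, 140, 140, 140, 140, 140, 140, 140, 140, 140, 140, 140, 139, 139, 139, 139, 139, 140, 140, 140, 140, 140, 140, 141, 140, 134, 124, 121, 124, 126, 128, 110, 77, 56, 55, 70, 102, 125, 127, 126, 126, 126, 126, 126, 126, 126, 126, 127, 126, 126, 126, 126, 127, 127, 127, 127, 127, 127, 127, 127, 128, 127, 127, 128, 128, 128, 128, 128, 125, 124, 132]
far (226.28762817382812, 117.79100036621094) 63.3 (63.31334686279297, 13.383131980895996) [0.80779105 0.58946896] [134, 130, 129, 128, 128, 128, 128, 128, 128, 128, 129, 128, 128, 127, 127, 127, 127, 128, 128, 127, 127, 127, 127, 127, 127, 127, 127, 127, 127, 127, 127, 127, 127, 127, 126, 124, 110, 87, 63, 64, 77, 100, 117, 127, 126, 126, 127, 130, 134, 138, 141, 141, 141, 141, 141, 141, 141, 141, 141, 141, 141, 141, 141, 141, 141, 141, 141, 141, 141, 141, 141, 141, 141, 141, 141, 141, 141, 142, 139, 132, 124, 122, 122, 123, 124, 124, 118, 106, 84, 66, 62, 83, 107, 118, 122, 123, 123, 123, 122, 122, 122, 122, 122, 123, 123, 123, 123, 123, 123, 123, 122, 122, 122, 122, 122, 121, 121, 121, 121, 121, 122, 122, 121, 121, 120, 120, 125]
tool cm [-32.89  21.87  -1.15] rows 9.6 rolled [-32.89  21.87  -1.15] q [-0.26  0.36  1.32 -0.    1.45  0.63] t 12.5833
```

```bash

python3 -m inch '[{"hand":1,"dx":-2.19,"dy":1.46,"dz":-0.08,"roll":0},{"hand":1,"dx":-2.19,"dy":1.46,"dz":-0.08,"roll":0},{"hand":1,"dx":-2.19,"dy":1.46,"dz":-0.08,"roll":0},{"hand":1,"dx":-2.19,"dy":1.46,"dz":-0.08,"roll":0},{"hand":1,"dx":-2.19,"dy":1.46,"dz":-0.08,"roll":0}]' >/dev/null
python3 -m inch '[{"hand":1,"dx":-2.19,"dy":1.46,"dz":-0.08,"roll":0},{"hand":1,"dx":-2.19,"dy":1.46,"dz":-0.08,"roll":0},{"hand":1,"dx":-2.19,"dy":1.46,"dz":-0.08,"roll":0},{"hand":1,"dx":-2.19,"dy":1.46,"dz":-0.08,"roll":0},{"hand":1,"dx":-2.19,"dy":1.46,"dz":-0.08,"roll":0}]' >/dev/null
python3 -m inch '[{"hand":1,"dx":-2.19,"dy":1.46,"dz":-0.08,"roll":0},{"hand":1,"dx":-2.19,"dy":1.46,"dz":-0.08,"roll":0},{"hand":1,"dx":-2.19,"dy":1.46,"dz":-0.08,"roll":0},{"hand":1,"dx":-2.19,"dy":1.46,"dz":-0.08,"roll":0},{"hand":1,"dx":-2.19,"dy":1.46,"dz":-0.08,"roll":0}]' >/dev/null
python3 -m inch '[{"hand":1,"dx":0,"dy":0,"dz":0,"roll":0},{"hand":1,"dx":0,"dy":0,"dz":0,"roll":0},{"hand":1,"dx":0,"dy":0,"dz":0,"roll":0},{"hand":1,"dx":0,"dy":0,"dz":0,"roll":0},{"hand":1,"dx":0,"dy":0,"dz":0,"roll":0}]'
python3 - <<'E'
from h import *
p,ps=shot("wrist");cv2.imwrite("pics/w6.png",p["pixels"])
for r in bot.outline_of("mould",p)[:4]:
    ij=np.argwhere(r["pixels"])[:,::-1]
    W=np.array([at(p,u,.03,ps)[:2] for u in ij[cv2.convexHull(ij.astype(np.int32),returnPoints=False)[:,0]]])
    print(round(r["score"],2),np.round(r["box"]),cv2.minAreaRect((W*1000).astype(np.float32)))
for r in bot.outline_of("brush_pot",p)[:1]:print("pot",r["box"])
print(bot.get_state()["q"])
E
```

```text
clock: 14.25
eef_pos: [0.5394, -0.4281, 0.2567]
ee_rot: [0.943, 0.333, -0.0, -0.0]
wrist_force: [0.1, -0.6, 0.1]
width: 0.0854
grasp_force: 0.0
0.86 [244.   0. 308.  38.] ((654.8955688476562, -270.3365173339844), (46.258872985839844, 59.41859436035156), 66.37890625)
0.82 [116. 279. 150. 305.] ((235.6590576171875, -324.0048522949219), (38.32419967651367, 46.3231201171875), 78.01174926757812)
0.75 [293.  83. 364. 192.] ((577.5269775390625, -408.42498779296875), (121.61408996582031, 62.66500473022461), 25.6995792388916)
0.61 [356.   0. 473.  41.] ((739.1961669921875, -396.98931884765625), (42.5267219543457, 126.2822265625), 39.30715560913086)
pot [84.1, 156.7, 235.2, 259.6]
[-8.46422195e-01  4.39155352e-01  1.20287347e+00  7.82879486e-05
  1.49949737e+00  4.55200949e-02]
```

View pics/w6.png

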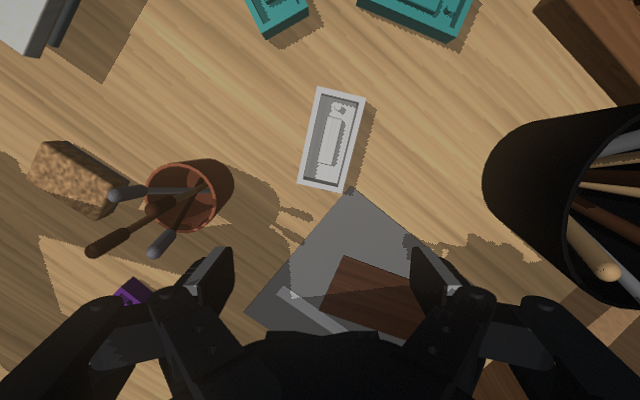

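```bash

python3 -m inch '[{"hand":1,"dx":0,"dy":0,"dz":0,"roll":0.115},{"hand":1,"dx":0,"dy":0,"dz":0,"roll":0.114},{"hand":1,"dx":0,"dy":0,"dz":0,"roll":0},{"hand":1,"dx":0,"dy":0,"dz":0,"roll":0},{"hand":1,"dx":0,"dy":0,"dz":0,"roll":0}]'
python3 -c "
from h import *
print(2*np.degrees(np.arctan2(*bot.get_state()['ee_rot'][1::-1])))
go((.577,-.408,.002))"
```

```text
clock: 14.82
eef_pos: [0.539, -0.4292, 0.2572]
ee_rot: [0.975, 0.224, 0.0, 0.0]
wrist_force: [0.5, -0.5, 1.2]
width: 0.0854
grasp_force: 0.0
25.887451798750305
tool cm [ 4.34 -0.25 25.52] rows 6.3 rolled [ 4.34 -0.25 25.52] q [-0.85  0.44  1.2  -0.    1.5   0.27] t 14.8167
```

```bash

python3 -m inch '[{"hand":1,"dx":2.1,"dy":-0.12,"dz":2,"roll":0},{"hand":1,"dx":2.1,"dy":-0.12,"dz":3,"roll":0},{"hand":1,"dx":0.14,"dy":0,"dz":4,"roll":0},{"hand":1,"dx":0,"dy":0,"dz":4,"roll":0},{"hand":1,"dx":0,"dy":0,"dz":4,"roll":0}]'
python3 -m inch '[{"hand":1,"dx":0,"dy":0,"dz":2,"roll":0},{"hand":1,"dx":0,"dy":0,"dz":0,"roll":0},{"hand":1,"dx":0,"dy":0,"dz":0,"roll":0},{"hand":1,"dx":0,"dy":0,"dz":0,"roll":0},{"hand":1,"dx":0,"dy":0,"dz":0,"roll":0}]'
python3 -c "
from h import *
go((.577,-.408,.002))"
```

```text
clock: 15.23
eef_pos: [0.5775, -0.4079, 0.0858]
ee_rot: [0.975, 0.224, 0.0, 0.0]
wrist_force: [0.0, -1.0, -0.6]
width: 0.0855
grasp_force: 0.0
clock: 15.65
eef_pos: [0.5787, -0.41, 0.0709]
ee_rot: [0.975, 0.223, 0.002, 0.003]
wrist_force: [0.1, 0.3, 0.6]
width: 0.0849
grasp_force: 0.0
tool cm [-0.08 -0.3   6.88] rows 1.7 rolled [-0.08 -0.3   6.88] q [-0.79  0.64  1.3  -0.    1.2   0.34] t 15.65
```

```bash

python3 -m inch '[{"hand":1,"dx":0,"dy":-0.2,"dz":1.6,"roll":0},{"hand":1,"dx":0,"dy":0,"dz":1.8,"roll":0},{"hand":1,"dx":0,"dy":0,"dz":1.8,"roll":0},{"hand":1,"dx":0,"dy":0,"dz":1.4,"roll":0},{"hand":1,"dx":0,"dy":0,"dz":0,"roll":0}]'
python3 -m inch '[{"hand":0.4,"dx":0,"dy":0,"dz":0,"roll":0},{"hand":0.4,"dx":0,"dy":0,"dz":0,"roll":0},{"hand":0.4,"dx":0,"dy":0,"dz":0,"roll":0},{"hand":0.4,"dx":0,"dy":0,"dz":0,"roll":0},{"hand":0.4,"dx":0,"dy":0,"dz":0,"roll":0}]' 50
python3 -m inch '[{"hand":0.4,"dx":0,"dy":0,"dz":0,"roll":0},{"hand":0.4,"dx":0,"dy":0,"dz":-0.5,"roll":0},{"hand":0.4,"dx":0,"dy":0,"dz":-1,"roll":0},{"hand":0.4,"dx":0,"dy":0,"dz":-1,"roll":0},{"hand":0.4,"dx":0,"dy":0,"dz":0,"roll":0}]'
```

```text
clock: 16.07
eef_pos: [0.5751, -0.4056, -0.0009]
ee_rot: [0.975, 0.223, -0.001, -0.001]
wrist_force: [-1.1, 0.8, -0.1]
width: 0.0855
grasp_force: 0.0
clock: 16.48
eef_pos: [0.5775, -0.408, 0.0037]
ee_rot: [0.975, 0.223, 0.001, 0.002]
wrist_force: [0.2, 0.1, 5.7]
width: 0.0592
grasp_force: 57.7
clock: 16.9
eef_pos: [0.5773, -0.4076, 0.029]
ee_rot: [0.975, 0.223, 0.001, 0.002]
wrist_force: [1.1, -0.7, -1.9]
width: 0.0592
grasp_force: 56.8
```

```bash

python3 -m inch '[{"hand":0.4,"dx":0,"dy":0,"dz":-2,"roll":0},{"hand":0.4,"dx":0,"dy":0,"dz":-3.5,"roll":0},{"hand":0.4,"dx":0,"dy":0,"dz":-4,"roll":0},{"hand":0.4,"dx":0,"dy":0,"dz":-4,"roll":0},{"hand":0.4,"dx":0,"dy":0,"dz":-3,"roll":0}]'
python3 -c "
from h import *
go((.563,.046,.2))"
```

```text
clock: 17.32
eef_pos: [0.5768, -0.4071, 0.1953]
ee_rot: [0.975, 0.223, 0.001, 0.002]
wrist_force: [0.8, -1.0, -2.5]
width: 0.0592
grasp_force: 56.8
tool cm [ 18.42 -41.42  -0.6 ] rows 11.1 rolled [ 18.42 -41.42  -0.6 ] q [-0.79  0.52  1.22 -0.    1.4   0.34] t 17.3167
```

15 rows of (1.23, −2.76), then 10 rows of roll.

```bash

python3 -m inch '[{"hand":0.4,"dx":1.23,"dy":-2.76,"dz":0,"roll":0},{"hand":0.4,"dx":1.23,"dy":-2.76,"dz":0,"roll":0},{"hand":0.4,"dx":1.23,"dy":-2.76,"dz":0,"roll":0},{"hand":0.4,"dx":1.23,"dy":-2.76,"dz":0,"roll":0},{"hand":0.4,"dx":1.23,"dy":-2.76,"dz":0,"roll":0}]' >/dev/null
python3 -m inch '[{"hand":0.4,"dx":1.23,"dy":-2.76,"dz":0,"roll":0},{"hand":0.4,"dx":1.23,"dy":-2.76,"dz":0,"roll":0},{"hand":0.4,"dx":1.23,"dy":-2.76,"dz":0,"roll":0},{"hand":0.4,"dx":1.23,"dy":-2.76,"dz":0,"roll":0},{"hand":0.4,"dx":1.23,"dy":-2.76,"dz":0,"roll":0}]' >/dev/null
python3 -m inch '[{"hand":0.4,"dx":1.23,"dy":-2.76,"dz":0,"roll":0},{"hand":0.4,"dx":1.23,"dy":-2.76,"dz":0,"roll":0},{"hand":0.4,"dx":1.23,"dy":-2.76,"dz":0,"roll":0},{"hand":0.4,"dx":1.23,"dy":-2.76,"dz":0,"roll":0},{"hand":0.4,"dx":1.23,"dy":-2.76,"dz":0,"roll":0}]'
python3 -m inch '[{"hand":0.4,"dx":0,"dy":0,"dz":0,"roll":-0.115},{"hand":0.4,"dx":0,"dy":0,"dz":0,"roll":-0.115},{"hand":0.4,"dx":0,"dy":0,"dz":0,"roll":-0.115},{"hand":0.4,"dx":0,"dy":0,"dz":0,"roll":-0.115},{"hand":0.4,"dx":0,"dy":0,"dz":0,"roll":-0.115}]'  >/dev/null
python3 -m inch '[{"hand":0.4,"dx":0,"dy":0,"dz":0,"roll":-0.115},{"hand":0.4,"dx":0,"dy":0,"dz":0,"roll":-0.115},{"hand":0.4,"dx":0,"dy":0,"dz":0,"roll":-0.115},{"hand":0.4,"dx":0,"dy":0,"dz":0,"roll":-0.115},{"hand":0.4,"dx":0,"dy":0,"dz":0,"roll":-0.115}]' 
python3 -m inch '[{"hand":0.4,"dx":0,"dy":0,"dz":0,"roll":0},{"hand":0.4,"dx":0,"dy":0,"dz":0,"roll":0},{"hand":0.4,"dx":0,"dy":0,"dz":0,"roll":0},{"hand":0.4,"dx":0,"dy":0,"dz":0,"roll":0},{"hand":0.4,"dx":0,"dy":0,"dz":0,"roll":0}]' 
python3 -c "
from h import *
print(2*np.degrees(np.arctan2(*bot.get_state()['ee_rot'][1::-1])))
go((.563,.046,.1))"
```

```text
clock: 18.57
eef_pos: [0.5623, 0.048, 0.1913]
ee_rot: [0.975, 0.222, 0.0, 0.0]
wrist_force: [0.1, 0.3, -3.5]
width: 0.059
grasp_force: 56.7
clock: 19.4
eef_pos: [0.5625, 0.0466, 0.1911]
ee_rot: [0.695, 0.719, -0.0, -0.0]
wrist_force: [0.6, 0.6, -3.8]
width: 0.0588
grasp_force: 56.6
clock: 19.82
eef_pos: [0.5627, 0.0465, 0.1911]
ee_rot: [0.698, 0.716, -0.0, -0.0]
wrist_force: [0.8, -0.4, -2.4]
width: 0.0591
grasp_force: 56.6
91.52893881172638
tool cm [-0.05  0.03  9.11] rows 2.2 rolled [-0.05  0.03  9.11] q [-0.13  0.16  1.67 -0.    1.31 -0.16] t 19.8167
```

```bash

python3 -m inch '[{"hand":0.4,"dx":0,"dy":0,"dz":2.5,"roll":0},{"hand":0.4,"dx":0,"dy":0,"dz":2.5,"roll":0},{"hand":0.4,"dx":0,"dy":0,"dz":2.5,"roll":0},{"hand":0.4,"dx":0,"dy":0,"dz":1.5,"roll":0},{"hand":0.4,"dx":0,"dy":0,"dz":0.8,"roll":0}]' 
python3 -m inch '[{"hand":0.4,"dx":0,"dy":0,"dz":0.5,"roll":0},{"hand":0.4,"dx":0,"dy":0,"dz":0.4,"roll":0},{"hand":0.4,"dx":0,"dy":0,"dz":0.3,"roll":0},{"hand":0.4,"dx":0,"dy":0,"dz":0.3,"roll":0},{"hand":0.4,"dx":0,"dy":0,"dz":0.2,"roll":0}]'
python3 -m inch '[{"hand":0.4,"dx":0,"dy":0,"dz":0,"roll":0},{"hand":0.4,"dx":0,"dy":0,"dz":0,"roll":0},{"hand":0.4,"dx":0,"dy":0,"dz":0,"roll":0},{"hand":0.4,"dx":0,"dy":0,"dz":0,"roll":0},{"hand":0.4,"dx":0,"dy":0,"dz":0,"roll":0}]'
```

```text
clock: 20.23
eef_pos: [0.5609, 0.0468, 0.0903]
ee_rot: [0.697, 0.717, -0.001, -0.002]
wrist_force: [-0.2, -0.6, -2.5]
width: 0.0586
grasp_force: 56.5
clock: 20.65
eef_pos: [0.5634, 0.0464, 0.0767]
ee_rot: [0.697, 0.717, 0.0, 0.001]
wrist_force: [-0.5, -0.0, -3.3]
width: 0.0591
grasp_force: 56.5
clock: 21.07
eef_pos: [0.5629, 0.0465, 0.0763]
ee_rot: [0.697, 0.717, 0.0, 0.0]
wrist_force: [-0.1, -0.5, -3.5]
width: 0.0591
grasp_force: 56.5
```

Still hanging, about 9 mm above the board. I'll lower slowly.

```bash

python3 -m inch '[{"hand":0.4,"dx":0,"dy":0,"dz":0.15,"roll":0},{"hand":0.4,"dx":0,"dy":0,"dz":0.15,"roll":0},{"hand":0.4,"dx":0,"dy":0,"dz":0.15,"roll":0},{"hand":0.4,"dx":0,"dy":0,"dz":0.15,"roll":0},{"hand":0.4,"dx":0,"dy":0,"dz":0.1,"roll":0}]' 
python3 -m inch '[{"hand":0.4,"dx":0,"dy":0,"dz":0.07,"roll":0},{"hand":0.4,"dx":0,"dy":0,"dz":0.07,"roll":0},{"hand":0.4,"dx":0,"dy":0,"dz":0.05,"roll":0},{"hand":0.4,"dx":0,"dy":0,"dz":0,"roll":0},{"hand":0.4,"dx":0,"dy":0,"dz":0,"roll":0}]'
```

```text
clock: 21.48
eef_pos: [0.5626, 0.0465, 0.0687]
ee_rot: [0.697, 0.717, -0.0, -0.0]
wrist_force: [0.1, 0.0, -3.6]
width: 0.059
grasp_force: 56.6
clock: 21.9
eef_pos: [0.5628, 0.0465, 0.0672]
ee_rot: [0.697, 0.717, 0.0, 0.0]
wrist_force: [0.6, 1.2, -3.2]
width: 0.0591
grasp_force: 56.6
```

```bash

python3 -m inch '[{"hand":0.4,"dx":0,"dy":0,"dz":0.05,"roll":0},{"hand":0.4,"dx":0,"dy":0,"dz":0.05,"roll":0},{"hand":0.4,"dx":0,"dy":0,"dz":0.05,"roll":0},{"hand":0.4,"dx":0,"dy":0,"dz":0,"roll":0},{"hand":0.4,"dx":0,"dy":0,"dz":0,"roll":0}]'
```

```text
clock: 22.32
eef_pos: [0.563, 0.0465, 0.0666]
ee_rot: [0.697, 0.717, 0.0, 0.0]
wrist_force: [-3.9, 0.0, 5.3]
width: 0.059
grasp_force: 57.8
```

Contact, gentle. I'll release slowly and lift, moving back to get a view.

```bash

python3 -m inch '[{"hand":0.8,"dx":0,"dy":0,"dz":0,"roll":0},{"hand":1,"dx":0,"dy":0,"dz":0,"roll":0},{"hand":1,"dx":0,"dy":0,"dz":0,"roll":0},{"hand":1,"dx":0,"dy":0,"dz":0,"roll":0},{"hand":1,"dx":0,"dy":0,"dz":0,"roll":0}]' >/dev/null
python3 -m inch '[{"hand":1,"dx":0,"dy":0,"dz":-1,"roll":0},{"hand":1,"dx":0,"dy":0,"dz":-2,"roll":0},{"hand":1,"dx":0,"dy":0,"dz":-3,"roll":0},{"hand":1,"dx":0,"dy":0,"dz":-4,"roll":0},{"hand":1,"dx":0,"dy":0,"dz":-4,"roll":0}]' >/dev/null
python3 -m inch '[{"hand":1,"dx":-2,"dy":0,"dz":-3,"roll":0},{"hand":1,"dx":-2,"dy":0,"dz":-2,"roll":0},{"hand":1,"dx":-2,"dy":0,"dz":0,"roll":0},{"hand":1,"dx":0,"dy":0,"dz":0,"roll":0},{"hand":1,"dx":0,"dy":0,"dz":0,"roll":0}]'
python3 - <<'E'
from h import *
p,ps=shot("wrist");cv2.imwrite("pics/w7.png",p["pixels"])
for r in bot.outline_of("mould",p)[:3]:
    ij=np.argwhere(r["pixels"])[:,::-1]
    W=np.array([at(p,u,.093,ps)[:2] for u in ij[cv2.convexHull(ij.astype(np.int32),returnPoints=False)[:,0]]])
    print(round(r["score"],2),np.round(r["box"]),cv2.minAreaRect((W*1000).astype(np.float32)))
E
```

```text
clock: 23.57
eef_pos: [0.5645, -0.014, 0.2564]
ee_rot: [0.698, 0.716, 0.0, 0.0]
wrist_force: [0.5, -0.5, 0.4]
width: 0.0855
grasp_force: 0.0
0.85 [290.  61. 352. 184.] ((561.9441528320312, 47.63356018066406), (61.50525665283203, 120.5943603515625), 0.8833377957344055)
0.81 [358. 274. 420. 344.] ((655.7573852539062, -163.59173583984375), (85.2201156616211, 62.912540435791016), 67.13294982910156)
0.7 [202.   0. 445. 243.] ((563.4878540039062, 41.57689666748047), (227.43215942382812, 237.8606719970703), 1.6339493989944458)
```

View pics/w7.png

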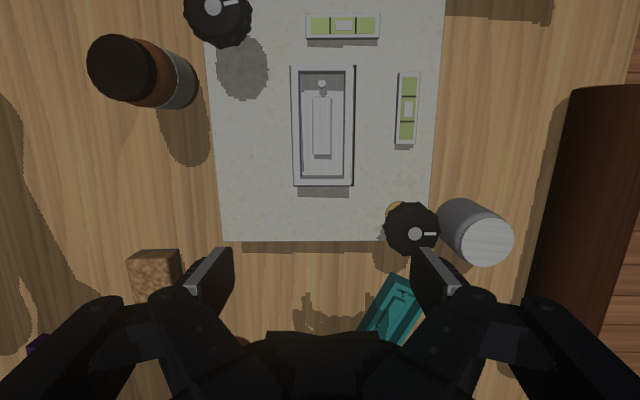

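The picture shows the mould at (323,125), upright and square inside the ruled rectangle, 1–2 mm from the middle. Both bubbles, at (344,25) and (408,109), sit midway between their lines, and the robot is clear of everything.

```bash
python3 -c "
from plant import bot
print(bot.sign_off())"
```

```text
the job is handed in; nothing more can be done
None
```

I handed the job in at about 24 s of the 72 s: the board is level with both bubbles midway between their lines, and the mould stands upright and square in the ruled rectangle, 1–2 mm from the middle; the hand-in returned no verdict.

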